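# Couple three stacked pump heads to their drive with one drive rod

### The job

The three pump heads lie askew on the red drive unit: push them square into the corner of its steel fence so that their holes line up over the drive. Then take the long drive rod, the one with the purple grip, from the orange rack, pass it down through all three heads and turn it, pressing lightly, until the flat tang at its foot drops into the hidden slot of the drive and its collar sits on the top head; let go of it. Leave the other rods in the rack and the blue cap alone.

Things in the scene. Friction and masses are not known exactly. Their poses are not given: they have to be found in the camera images.
- drive: Fixed red unit 130 x 130 x 40 mm, left or right on the bench, yaw within 0.3 rad; origin: centre of underside, z up. Flat deck at z = 40 mm. Steel L fence 8 mm thick, up to z = 72: inner faces at x = +35 (y -35..43) and y = +35 mm (x -35..43); -x and -y sides open. Heads pushed against both faces have their holes over the coupling at x = y = 0.
- coupling_top (a point): Top centre of the drive's brass coupling (20 x 20 mm), 1 mm below the deck, hidden by the heads. Slot 12 x 7 mm, 11 deep. This point keeps the drive's axes: the slot's angle is in no reading; its long side is within 0.8 rad either way of drive x. The tang enters within about 0.1 rad, either way round. The motor holds the coupling up to 0.5 N m: rubbing does not turn it.
- head_bottom: Grey pump head of slippery plastic, loose, a square plate 70 x 70 x 14 mm, 110 g, with a 13.8 mm hole through its centre; origin at the centre of its underside, z up. Lowest of the stack, lying on the deck 4 to 9 mm short of each leg of the fence and up to 0.1 rad askew.
- head_middle: Teal pump head, same size, hole, origin and mass as head_bottom; lies on it, displaced in the same way by amounts of its own.
- head_top: White pump head, same size, hole, origin and mass; top of the stack (its top face is 42 mm above the deck, at z = 82 mm).
- rod_long: Rod to use, 90 g, hung by its collar upright in a rack hole, any yaw. Origin: centre of collar underside, z up. Collar 24 mm dia, 5 high; on it a purple grip bar 26 (x) x 12 (y) mm from z = 5 to 31. Shank 12 mm dia to z = -42, last 3 mm tapered to 10; tang 10 (x) x 5 (y) mm to z = -51. Home: collar lies on the top head, tang 8 mm in the slot; tang only standing on the coupling: collar 8 mm higher.
- rod_long_tip (a point): Centre of the lower end of the tang of rod_long, 51 mm below its origin.
- rod_mid: Bystander: like rod_long with a lime green grip and 37 mm from collar to tang end; too short. Stays in the rack.
- rod_short: Bystander: like rod_long with a blue grip and 23 mm from collar to tang end; too short. Stays in the rack.
- rack: Orange rod rack, fixed, 220 (x) x 60 (y) mm, 65 mm high; origin at the centre of its underside on the bench. Holes of 14.5 mm at x = -75, 0 and +75 mm on its centre line; the collars rest on its top at z = 65 mm.
- blue_cap: Bystander: blue cap, 44 mm diameter, 20 mm high, lying on the bench; origin at the centre of its underside.
Mind the look-alikes: they are no part of the job. What is shaped like the head_middle but brown is not meant. What is shaped like the drive but brown or green is not meant.

How it is judged:
On the way, in this order (a step that is already met when the one before it is completed fails the run):
1. the three heads lie with their holes lined up over the coupling (each within 4 mm) (horizontal distance between each of head_bottom, head_middle, head_top and coupling_top below 0.004 m), for 0.05 s.
2. the long rod reaches down through all three heads to the coupling (z of rod_long_tip in the frame of drive below 0.042 m and horizontal distance between rod_long_tip and coupling_top below 0.005 m), for 0.1 s.
At the end, for the whole second after the job is handed in: Heads flat on each other on the deck (within 3 mm of their heights), square within 0.07 rad, holes within 2.5 mm of the coupling axis; long rod through all, upright within 0.06 rad, at rest, tip within 3 mm of the axis and over 5 mm down in the slot (collar within 3 mm of the top head) (horizontal distance between each of head_bottom, head_middle, head_top and coupling_top below 0.0025 m and z of head_bottom in the frame of drive below 0.043 m and z of head_middle in the frame of drive below 0.057 m and z of head_top in the frame of drive below 0.071 m and angle between the x axis of each of head_bottom, head_middle, head_top and the x axis of drive, either way round below 0.07 rad and z of rod_long_tip in the frame of drive below 0.034 m and horizontal distance between rod_long_tip and coupling_top below 0.003 m and angle between rod_long's own z axis and vertical below 0.06 rad and linear speed of rod_long below 0.02 m/s); the robot touches nothing.
It fails at once if another rod was moved more than 15 mm (distance of any of rod_mid, rod_short from where it was at the start of the episode above 0.015 m).
It fails at once if the blue cap was moved more than 30 mm (distance of blue_cap from where it was at the start of the episode above 0.03 m).
It also fails if it takes over 72 s, if anything falls off the work surface, if the arm or the gripper's body presses on something with over 40 N, if the wrist force passes 120 N, or if a joint passes its speed limit or range.

### The arm

A 6-joint arm with a two-finger parallel gripper is mounted at the origin on the work surface. World frame = base frame: x ahead of the robot, y to its left, z up, the work surface at z = 0. Lengths are in m, angles in rad, forces in N, time in s.
With the tool pointing down it reaches from about 0.225 to 0.725 m from the base axis. Payload 3.1 kg.
Tool frame: the origin (TCP) lies midway between the tips of the shut fingers; the grasp point (between the pads) lies 19 mm behind it; z points along the fingers, y is the direction in which the jaws open and shut (so a half turn about z gives the same grasp; the last joint's range is limited). The gripper opens to 85 mm and grips with 20 to 120 N. Pads are 22 mm wide; open, the fingers measure 114 mm over their backs; the gripper's body (76 mm by 85 mm) begins 54 mm behind the grasp point. The pads swing forward as they close: fully open they stand 13 mm farther back than shut.
Start: joints at [1.034, 0.048, 0.099, 1.622, 0, 1.443], TCP at [0.209, 0.482, 0.231] pointing down, gripper open.
Joint ranges: [-2.91, 2.91], [-0.99, 1.94], [-1.21, 1.42], [-2.12, 2.29], [-1.49, 1.47], [-3.14, 3.14]. Speed limits (rad/s): [2.79, 2.79, 3.14, 3.14, 3.14, 3.14].

### API

Orientations are given as a rotation vector (axis times angle).
In Python, from station import env gives the robot as it stands.
- The arm moves only by the shell command python3 -m creep 'ROWS' [OPENING] [FORCE]. ROWS is JSON, a list of rows, each a list of 2 entries, a list of its own where there are three numbers: the shift along the tool's x, y, z in m, then the turn, a rotation vector about the tool's x, y, z in degrees. In form: [[[dx, dy, dz], [ax, ay, az]], ...]. A call has 1 to 20 rows; each row shifts and turns the commanded pose from where the row before left it, along the tool's axes as they then stand; what a row does not reach is not made up. A row lasts 1/10 s, in which the tool goes at most 50 mm and 8.59 degrees, less where a joint would pass 70% of its speed; a pose out of reach is approached as far as the arm can. A call with a gripper value outside its range is refused whole. OPENING is the closure in counts, from 0 (fully open) to 255 (shut), set as the call begins (- or left out, the last holds). The fingers move at their own pace and stop on an object; FORCE is the grip in N (left out, the last holds). Time passes only in rows, so rows that do not move let the fingers close. It gives the time, the measured TCP pose, the force and the opening at its end, in the units of the state.
- env.state(): the state, without advancing time (a new reading comes with each control period).
- env.read_camera(name): name is "scene" or "top"; returns the picture (480x640x3 uint8, red, green, blue); there is no depth.
- env.get_calibration(name): a dict with "intrinsics" (3x3 intrinsics, pixels), "k1" (the pictures are not rectified: a ray, as slopes to the right and down, at radius r is drawn at 1 + k1 r^2 times it, then the intrinsics apply), "extrinsics" (4x4, takes a point from camera to world coordinates). Camera axes: x right, y up, looking along -z (the intrinsics and any distortion apply to the point x, -y, -z); pixel columns grow to the right and rows downward; lengths in m; the calibration is good to about 2 mm. A picture is of the moment at which its call begins. get_calibration takes no time and is no camera call.
- env.job_done(): hands the job in, once; it reports no verdict.
The state is a dict: "clock": time; "joint_pos": joint angles; "dq": joint speeds; "joint_torque": joint torques, N m; "tcp_pos": TCP position; "eef_rot": TCP orientation; "ft_force": force on the tool from outside, world axes, zero at the start; "torque": the same for the moment, N m; "opening": finger opening in m.
Only numpy, scipy, OpenCV 4.12 (cv2) and the standard library are available. Lean on these libraries where they do the work, as an engineer would, in place of code of your own. Each camera call takes 0.05 s, during which the arm holds its last target. There are 200 camera calls.

## Working session

There is one attempt and no reset: what is moved stays moved. The work goes in short steps, Python scripts to look and compute and a shell command to move; the robot and the scene stay as the last step left them, time stands still between calls to the robot, and variables do not carry over. Pictures are saved under pics/ and viewed, on a budget of 10 in all, crops included, one or two more only if the job needs it, and the job is handed in when it is done.

```bash
ls; mkdir -p pics; python3 - <<'E'
from station import env
import cv2,numpy as np
s=env.state();print({k:np.round(v,3).tolist() for k,v in s.items()})
for n in("scene","top"):
    im=env.read_camera(n);cv2.imwrite(f"pics/{n}0.png",im[:,:,::-1]);c=env.get_calibration(n)
    print(n,{k:np.round(v,4).tolist() for k,v in c.items()})
E
```

```text
pics
{'clock': 0.0, 'joint_pos': [1.034, 0.049, 0.098, 1.622, -0.0, 1.443], 'dq': [0.001, 0.001, -0.0, 0.0, 0.0, 0.0], 'joint_torque': [0.0, -33.878, 32.002, 0.02, -0.0, -0.0], 'tcp_pos': [0.208, 0.481, 0.23], 'eef_rot': [-0.638, -3.075, 0.004], 'ft_force': [0.542, -0.099, -0.087], 'torque': [0.028, 0.078, 0.011], 'opening': 0.085}
scene {'intrinsics': [[465.552, 0.0, 320.0362], [0.0, 465.552, 238.7074], [0.0, 0.0, 1.0]], 'k1': -0.003, 'extrinsics': [[0.7247, -0.341, 0.5987, 1.013], [0.689, 0.3539, -0.6325, -0.4928], [0.0038, 0.8709, 0.4914, 0.5312], [0.0, 0.0, 0.0, 1.0]]}
top {'intrinsics': [[457.4893, 0.0, 318.2985], [0.0, 457.4893, 239.2106], [0.0, 0.0, 1.0]], 'k1': -0.0096, 'extrinsics': [[-0.0046, 0.9849, -0.1733, 0.3436], [-0.9998, -0.0012, 0.0196, 0.0964], [0.0191, 0.1734, 0.9847, 0.9358], [0.0, 0.0, 0.0, 1.0]]}
```

View pics/top0.png

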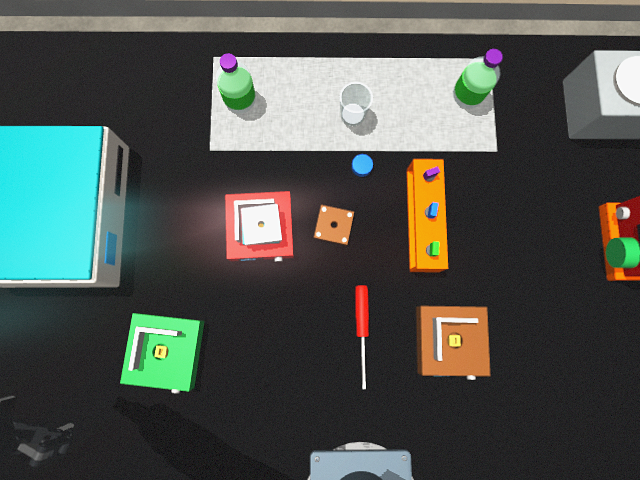

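View pics/scene0.png

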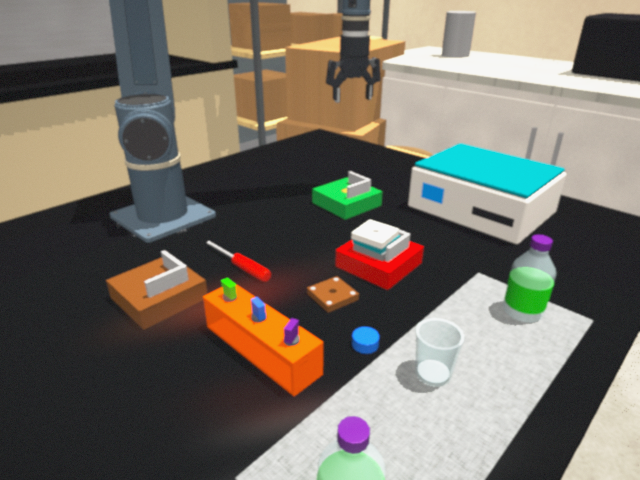

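Top view: the red drive is at (259,225) with the white head on it and the fence at upper left. The rack is at (428,215) with its purple grip at (432,173). The look-alikes are a green drive (161,352), a brown drive (454,341) and a brown plate (334,224). The red, fenced unit carrying the white head fits, and so does the purple grip; I'll confirm both in one crop.

```bash
cat > h.py <<'E'
from station import env
import cv2,numpy as np
from scipy.spatial.transform import Rotation as R
def ray(n,uv):
    c=env.get_calibration(n);K=np.array(c["intrinsics"]);E=np.array(c["extrinsics"])
    d=(np.atleast_2d(uv)-K[:2,2])/K[0,0];p=d.copy()
    for _ in range(10): p=d/(1+c["k1"]*(p**2).sum(1,keepdims=True))
    return E[:3,3],np.c_[p[:,0],-p[:,1],-np.ones(len(p))]@E[:3,:3].T
def plane(n,uv,z):
    o,D=ray(n,uv);return o+D*((z-o[2])/D[:,2])[:,None]
def project(n,P):
    c=env.get_calibration(n);K=np.array(c["intrinsics"]);E=np.array(c["extrinsics"])
    q=(np.atleast_2d(P)-E[:3,3])@E[:3,:3];p=np.c_[q[:,0],-q[:,1]]/-q[:,2:]
    return p*(1+c["k1"]*(p**2).sum(1,keepdims=True))*K[0,0]+K[:2,2]
def blob(n,m,box,z):
    x0,y0,x1,y1=box;k=np.zeros(m.shape,np.uint8);k[y0:y1,x0:x1]=m[y0:y1,x0:x1]*255
    c=max(cv2.findContours(k,cv2.RETR_EXTERNAL,cv2.CHAIN_APPROX_NONE)[0],key=cv2.contourArea)[:,0]
    w=plane(n,c.astype(float),z)[:,:2]*1000
    (cx,cy),s,a=cv2.minAreaRect(w.astype(np.float32));a=(a+45)%90-45
    return np.round([cx,cy],1),np.round(s,1),round(a,1),c
def yaw():
    s=env.state();M=R.from_rotvec(s["eef_rot"]).as_matrix();return M
E
python3 - <<'E'
from h import *
for n in("top",):
    im=cv2.imread(f"pics/{n}0.png");hsv=cv2.cvtColor(im,cv2.COLOR_BGR2HSV);H,S,V=cv2.split(hsv)
    red=((H<6)|(H>174))&(S>150)&(V>60)
    print("deck",blob(n,cv2.morphologyEx(red.astype(np.uint8),cv2.MORPH_CLOSE,np.ones((3,3))),(215,180,300,270),.04)[:3])
    pur=(H>128)&(H<165)&(S>100);print("purple",blob(n,pur,(410,155,450,185),.096)[:3])
    org=(H>5)&(H<20)&(S>180)&(V>120);print("rack",blob(n,org,(400,150,455,275),.065)[:3])
    blu=(H>95)&(H<125)&(S>150);print("cap",blob(n,blu,(345,150,380,180),.02)[:2])
a=cv2.imread("pics/top0.png");b=cv2.imread("pics/scene0.png")
A=cv2.resize(a[185:270,218:303],(400,400),interpolation=2);B=cv2.resize(a[150:275,390:455],(208,400),interpolation=2)
C=cv2.resize(b[210:290,325:430],(525,400)[::1],interpolation=2)[:, :190]
cv2.imwrite("pics/c0.png",np.hstack([A,B,C]))
s=env.state();print(R.from_rotvec(s["eef_rot"]).as_matrix().round(3))
E
```

```text
deck (array([530.5, 196.4]), array([134.7, 128.5]), 3.2)
purple (array([ 621.3, -137.6]), array([15.3, 33.7]), 22.3)
rack (array([ 547.5, -133.6]), array([ 75.8, 225.9]), -0.5)
cap (array([663.9, -13.3]), array([44.1, 50.7]))
[[-0.918  0.398 -0.001]
 [ 0.398  0.918 -0.002]
 [ 0.    -0.002 -1.   ]]
```

View pics/c0.png

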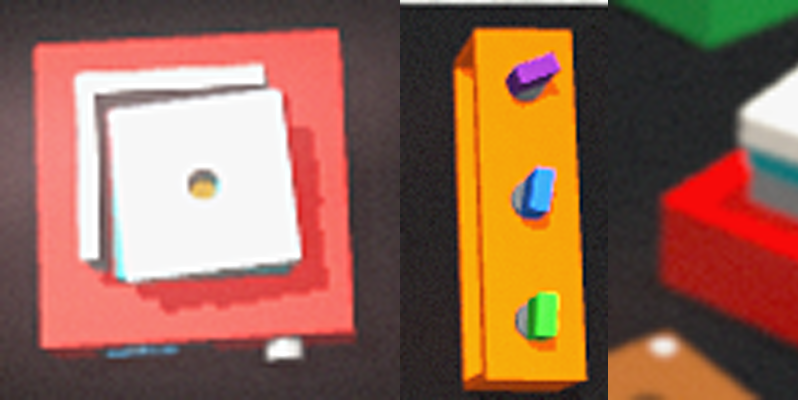

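The crop confirms the red drive with the white/teal stack, its fence corner at upper left (+x, +y), and the purple grip in the rack's top (far) hole. Next I compute the corners.

```bash
python3 - <<'E'
from h import *
f=lambda q:np.array(q,float)*85/400+[218,185]-.4
g=lambda q:(np.array(q,float)-[400,0])/3.2+[390,150]-.4
D=plane("top",f([[35,45],[337,30],[353,332],[40,347]]),.04)[:,:2]*1000
F=plane("top",f([[75,75],[264,65],[82,262]]),.072)[:,:2]*1000
W=plane("top",f([[106,110],[278,90],[300,262],[127,282]]),.082)[:,:2]*1000
K=plane("top",g([[473,30],[570,30],[587,380],[467,380]]),.065)[:,:2]*1000
P=plane("top",g([[508,73],[550,52],[559,71],[517,93]]),.096)[:,:2]*1000
for n,q in dict(deck=D,fence=F,white=W,rack=K,purple=P).items():
    e=np.diff(np.r_[q,q[:1]],axis=0);print(n,q.mean(0).round(1),q.round(0).tolist(),np.hypot(*e.T).round(1),np.degrees(np.arctan2(e[:,1],e[:,0])).round(1))
s=env.state()
E
```

```text
deck [531.8 198.1] [[594.0, 266.0], [601.0, 137.0], [469.0, 129.0], [463.0, 260.0]] [129.4 131.3 130.8 130.6] [ -87.  -176.7   92.7    2.7]
fence [547.4 215.7] [[572.0, 243.0], [576.0, 166.0], [494.0, 238.0]] [ 77.9 110.   78.4] [-86.8 138.6   3.7]
white [523.5 188.8] [[555.0, 229.0], [563.0, 159.0], [492.0, 149.0], [484.0, 218.0]] [70.2 71.8 69.6 71.6] [ -83.1 -172.3   96.6    8.2]
rack [ 550.  -137.6] [[660.0, -110.0], [660.0, -172.0], [440.0, -170.0], [440.0, -98.0]] [ 61.2 220.5  72.5 220.4] [-89.8 179.7  89.8  -3.3]
purple [ 622.2 -138.6] [[622.0, -123.0], [635.0, -149.0], [623.0, -154.0], [609.0, -128.0]] [29.3 12.9 29.5 13.4] [ -63.  -157.9  117.9   21.3]
```

```bash
python3 -m creep '[[[0,0,0],[0,0,-6.6]],[[0,0,0],[0,0,-6.6]],[[0,0,0],[0,0,-6.6]],[[0,0,0],[0,0,-6.6]],[[-0.02,-0.0254,0],[0,0,0]],[[-0.02,-0.0254,0],[0,0,0]],[[-0.02,-0.0254,0],[0,0,0]],[[-0.02,-0.0254,0],[0,0,0]],[[-0.02,-0.0254,0],[0,0,0]],[[-0.02,-0.0254,0],[0,0,0]],[[-0.02,-0.0254,0.02],[0,0,0]],[[-0.02,-0.0254,0.02],[0,0,0]],[[-0.02,-0.0254,0.02],[0,0,0]],[[-0.02,-0.0254,0.02],[0,0,0]],[[-0.02,-0.0254,0.02],[0,0,0]],[[-0.02,-0.0254,0],[0,0,0]],[[0,0,0],[0,0,0]]]' 255 40
cat > st.py <<'E'
from h import *
s=env.state();M=R.from_rotvec(s["eef_rot"]).as_matrix();t=np.array(s["tcp_pos"])*1000
a=.0524;d=t[:2]-[531.8,198.1];c,n=np.cos(a),np.sin(a)
print("t",s["clock"],"tcp",t.round(1),"drive xy",np.round([c*d[0]+n*d[1],-n*d[0]+c*d[1]],1),"yaw y",np.degrees(np.arctan2(M[1,1],M[0,1])).round(1),"tilt",M[:2,2].round(3),"F",np.round(s["ft_force"],1),"T",np.round(s["torque"],2),"op",np.round(s["opening"]*1000,1),"j6",round(s["joint_pos"][5],2))
E
python3 st.py
```

```text
clock: 1.8
tcp_pos: [0.4653, 0.1868, 0.1295]
eef_rot: [0.074, -3.139, 0.003]
ft_force: [0.0, 0.8, 0.8]
opening: 0.0003
t 1.8 tcp [465.3 186.8 129.5] drive xy [-67.   -7.8] yaw y 92.7 tilt [-0.002 -0.002] F [0.  0.8 0.8] T [ 0.06  0.02 -0.04] op 0.3 j6 0.2
```

```bash
python3 -m creep '[[[0.002,0.003,0.02],[0,0,0]],[[0,0,0.02],[0,0,0]],[[0,0,0.02],[0,0,0]],[[0,0,0.02],[0,0,0]],[[0,0,0.006],[0,0,0]],[[0,0,0],[0,0,0]],[[-0.004,0,0],[0,0,0]],[[-0.004,0,0],[0,0,0]],[[-0.002,0,0],[0,0,0]],[[-0.002,0,0],[0,0,0]],[[-0.002,0,0],[0,0,0]],[[-0.002,0,0],[0,0,0]],[[-0.002,0,0],[0,0,0]],[[-0.001,0,0],[0,0,0]],[[0,0,0],[0,0,0]]]'; python3 st.py
```

```text
clock: 3.3
tcp_pos: [0.481, 0.1937, 0.0452]
eef_rot: [0.082, -3.14, 0.0]
ft_force: [0.1, 0.1, 0.6]
opening: 0.0001
t 3.3 tcp [481.  193.7  45.2] drive xy [-51.   -1.8] yaw y 93.0 tilt [-0. -0.] F [0.1 0.1 0.6] T [-0.02  0.06  0.04] op 0.1 j6 0.2
```

```bash
python3 -m creep '[[[-0.001,0,0],[0,0,0]],[[-0.001,0,0],[0,0,0]],[[0,0,0],[0,0,0]]]'; python3 st.py; python3 - <<'E'
from h import *
a=env.read_camera("top")[:,:,::-1];b=env.read_camera("scene")[:,:,::-1]
A=cv2.resize(a[185:270,218:303],(400,400),interpolation=2);B=cv2.resize(b[205:285,340:420],(400,400),interpolation=2)
cv2.imwrite("pics/c1.png",np.hstack([A,B]))
E
```

```text
clock: 3.6
tcp_pos: [0.483, 0.1938, 0.0452]
eef_rot: [0.082, -3.14, -0.0]
ft_force: [-1.5, -0.3, 0.4]
opening: -0.0003
t 3.6 tcp [483.  193.8  45.2] drive xy [-48.9  -1.7] yaw y 93.0 tilt [-0.  0.] F [-1.5 -0.3  0.4] T [ 0.01  0.16 -0.01] op -0.3 j6 0.2
```

View pics/c1.png

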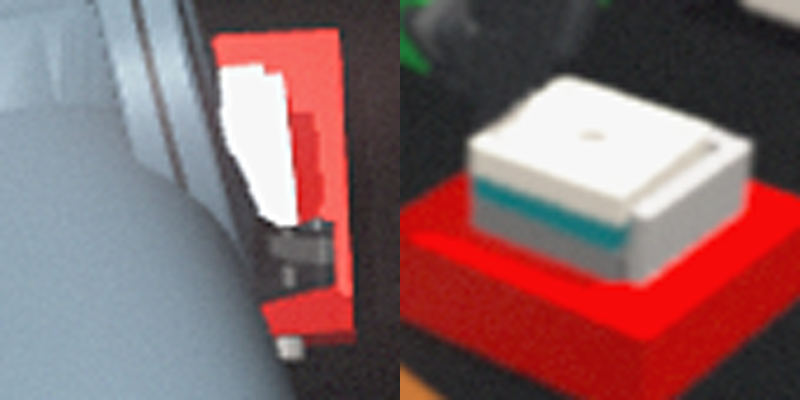

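The scene crop shows the stack nearly flush to the +x leg, with a gap left to the +y leg. I'll press a bit more in x, then push along y.

```bash
python3 -m creep '[[[-0.001,0,0],[0,0,0]],[[-0.001,0,0],[0,0,0]],[[0,0,0],[0,0,0]]]'; python3 st.py
```

```text
clock: 4.0
tcp_pos: [0.4845, 0.1941, 0.0452]
eef_rot: [0.082, -3.139, -0.001]
ft_force: [-2.6, 0.8, 0.6]
opening: -0.0002
t 4.0 tcp [484.5 194.1  45.2] drive xy [-47.4  -1.5] yaw y 93.0 tilt [-0.001  0.   ] F [-2.6  0.8  0.6] T [0.11 0.54 0.06] op -0.2 j6 0.2
```

```bash
python3 -m creep '[[[-0.001,0,0],[0,0,0]],[[0,0,0],[0,0,0]]]'; python3 st.py
```

```text
clock: 4.2
tcp_pos: [0.4846, 0.194, 0.0451]
eef_rot: [0.082, -3.137, -0.0]
ft_force: [-5.4, 0.4, 2.4]
opening: -0.0
t 4.2 tcp [484.6 194.   45.1] drive xy [-47.4  -1.6] yaw y 93.0 tilt [-0.003  0.   ] F [-5.4  0.4  2.4] T [ 0.11  1.06 -0.01] op -0.0 j6 0.2
```

```bash
python3 -m creep '[[[0.006,0,0],[0,0,0]],[[0.008,0,0],[0,0,0]],[[0,0,-0.03],[0,0,0]],[[0,0,-0.03],[0,0,0]],[[0,0,0],[0,0,-8.5]],[[0,0,0],[0,0,-8.5]],[[0,0,0],[0,0,-8.5]],[[0,0,0],[0,0,-8.5]],[[0,0,0],[0,0,-8.5]],[[0,0,0],[0,0,-8.5]],[[0,0,0],[0,0,-8.5]],[[0,0,0],[0,0,-8.5]],[[0,0,0],[0,0,-8.5]],[[0,0,0],[0,0,-8.5]],[[0,0,0],[0,0,-5]],[[0.0222,-0.02,0],[0,0,0]],[[0.0222,-0.02,0],[0,0,0]],[[0.0222,-0.02,0],[0,0,0]],[[0,0,0],[0,0,0]]]'; python3 st.py
```

```text
clock: 6.1
tcp_pos: [0.5381, 0.1272, 0.1057]
eef_rot: [-2.273, 2.166, -0.006]
ft_force: [0.3, 0.5, 0.4]
opening: 0.0003
t 6.1 tcp [538.1 127.2 105.7] drive xy [  2.6 -71.1] yaw y -177.2 tilt [ 0.004 -0.002] F [0.3 0.5 0.4] T [-0.    0.03 -0.04] op 0.3 j6 -1.51
```

```bash
python3 -m creep '[[[0,0.002,0.02],[0,0,0]],[[0,0,0.02],[0,0,0]],[[0,0,0.02],[0,0,0]],[[0,0,0.001],[0,0,0]],[[-0.005,0,0],[0,0,0]],[[-0.004,0,0],[0,0,0]],[[-0.002,0,0],[0,0,0]],[[-0.002,0,0],[0,0,0]],[[-0.002,0,0],[0,0,0]],[[-0.002,0,0],[0,0,0]],[[-0.001,0,0],[0,0,0]],[[-0.001,0,0],[0,0,0]],[[-0.001,0,0],[0,0,0]],[[-0.001,0,0],[0,0,0]],[[-0.001,0,0],[0,0,0]],[[0,0,0],[0,0,0]]]'; python3 st.py
```

```text
clock: 7.7
tcp_pos: [0.5324, 0.1512, 0.0443]
eef_rot: [2.278, -2.163, 0.001]
ft_force: [0.7, -2.0, 1.0]
opening: 0.0004
t 7.7 tcp [532.4 151.2  44.3] drive xy [ -1.9 -46.9] yaw y -177.0 tilt [ 0.    -0.001] F [ 0.7 -2.   1. ] T [-0.62 -0.02  0.01] op 0.4 j6 -1.47
```

```bash
python3 -m creep '[[[-0.001,0,0],[0,0,0]],[[-0.001,0,0],[0,0,0]],[[0,0,0],[0,0,0]]]'; python3 st.py
```

```text
clock: 8.0
tcp_pos: [0.5321, 0.1516, 0.0443]
eef_rot: [2.275, -2.162, 0.005]
ft_force: [0.5, -6.4, 1.3]
opening: -0.0003
t 8.0 tcp [532.1 151.6  44.3] drive xy [ -2.1 -46.5] yaw y -177.1 tilt [-0.    -0.005] F [ 0.5 -6.4  1.3] T [-1.44  0.07  0.01] op -0.3 j6 -1.46
```

```bash
python3 -m creep '[[[0.006,0,0],[0,0,0]],[[0.008,0,0],[0,0,0]],[[0,0,-0.03],[0,0,0]],[[0,0,-0.03],[0,0,0]],[[0,0,0],[0,0,8.5]],[[0,0,0],[0,0,8.5]],[[0,0,0],[0,0,8.5]],[[0,0,0],[0,0,8.5]],[[0,0,0],[0,0,8.5]],[[0,0,0],[0,0,8.5]],[[0,0,0],[0,0,8.5]],[[0,0,0],[0,0,8.5]],[[0,0,0],[0,0,8.5]],[[0,0,0],[0,0,8.5]],[[0,0,0],[0,0,5]],[[0.02,0.02,0],[0,0,0]],[[0.02,0.02,0],[0,0,0]],[[0.02,0.02,0],[0,0,0]],[[0,0,0],[0,0,0]]]'; python3 st.py
```

```text
clock: 9.9
tcp_pos: [0.4673, 0.1985, 0.1041]
eef_rot: [0.087, -3.138, -0.003]
ft_force: [0.5, 0.4, 0.4]
opening: -0.0001
t 9.9 tcp [467.3 198.5 104.1] drive xy [-64.4   3.8] yaw y 93.2 tilt [-0.002  0.002] F [0.5 0.4 0.4] T [-0.03  0.   -0.03] op -0.1 j6 0.21
```

```bash
python3 -m creep '[[[0,-0.004,0.02],[0,0,0]],[[0,0,0.02],[0,0,0]],[[0,0,0.02],[0,0,0]],[[-0.004,0,0],[0,0,0]],[[-0.004,0,0],[0,0,0]],[[-0.003,0,0],[0,0,0]],[[-0.002,0,0],[0,0,0]],[[-0.001,0,0],[0,0,0]],[[-0.001,0,0],[0,0,0]],[[-0.001,0,0],[0,0,0]],[[-0.001,0,0],[0,0,0]],[[-0.001,0,0],[0,0,0]],[[0,0,0],[0,0,0]]]'; python3 st.py
```

```text
clock: 11.2
tcp_pos: [0.4851, 0.1934, 0.0436]
eef_rot: [0.083, -3.134, 0.0]
ft_force: [-7.8, -0.5, 3.8]
opening: -0.0001
t 11.2 tcp [485.1 193.4  43.6] drive xy [-46.9  -2.3] yaw y 93.0 tilt [-0.006 -0.   ] F [-7.8 -0.5  3.8] T [-0.08  1.46  0.03] op -0.1 j6 0.2
```

```bash
python3 -m creep '[[[0.006,0,0],[0,0,0]],[[0.008,0,0],[0,0,0]],[[0,0,-0.03],[0,0,0]],[[0,0,-0.04],[0,0,0]],[[0,0,-0.04],[0,0,8.4]],[[0,0,0],[0,0,8.4]],[[0,0,0],[0,0,8.4]],[[0,0,0],[0,0,8.4]],[[0,0,0],[0,0,8.4]],[[0,0,0],[0,0,8.4]],[[0,0,0],[0,0,8.4]],[[0,0,0],[0,0,8.2]],[[-0.035,0,0],[0,0,0]],[[-0.035,0,0],[0,0,0]],[[-0.035,0,0],[0,0,0]],[[-0.035,0,0],[0,0,0]],[[0,0,0],[0,0,0]]]' 60; python3 st.py
python3 - <<'E'
from h import *
a=env.read_camera("top")[:,:,::-1];b=env.read_camera("scene")[:,:,::-1]
A=cv2.resize(a[185:270,218:303],(400,400),interpolation=2);B=cv2.resize(b[290:370,260:340],(400,400),interpolation=2)
cv2.imwrite("pics/c2.png",np.hstack([A,B]));cv2.imwrite("pics/top2.png",a)
E
```

```text
clock: 12.9
tcp_pos: [0.5373, 0.0633, 0.1544]
eef_rot: [1.67, 2.657, -0.0]
ft_force: [-0.3, 0.1, -0.7]
opening: 0.065
t 12.9 tcp [537.3  63.3 154.4] drive xy [  -1.6 -134.9] yaw y 25.7 tilt [ 0.003 -0.002] F [-0.3  0.1 -0.7] T [0.07 0.02 0.01] op 65.0 j6 1.12
```

View pics/c2.png

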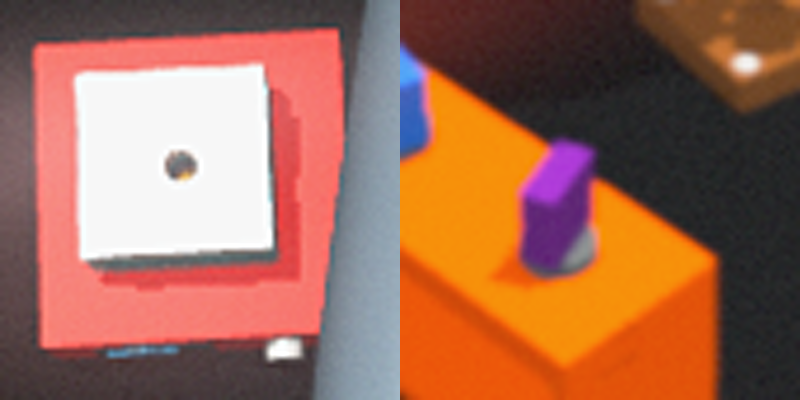

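The white head is flush in the corner with its hole at about (181,165) of the crop. The purple grip top is clear at about (560,171) in the scene crop.

```bash
python3 - <<'E'
from h import *
f=lambda q:np.array(q,float)*85/400+[218,185]-.4
g=lambda q:(np.array(q,float)-[400,0])/5+[260,290]-.4
print("hole top",plane("top",f([[181,165]]),.082)*1000)
P=plane("scene",g([[557,139],[597,151],[563,204],[523,191]]),.096)[:,:2]*1000
e=np.diff(np.r_[P,P[:1]],axis=0);print(P.mean(0).round(1),np.hypot(*e.T).round(1),np.degrees(np.arctan2(e[:,1],e[:,0])).round(1))
K=plane("scene",g([[717,258],[562,366]]),.065);print("rack corners",K.round(4)*1000)
print("hole px if centred", project("top",[[.5318,.1981,.082]]),f([181,165]))
E
```

```text
hole top [[531.89034788 197.73452386  82.        ]]
[ 624.7 -141.1] [13.1 24.8 12.9 24.6] [  19.2  -66.9 -161.8  113.6]
rack corners [[ 658.8 -111.3   65. ]
 [ 657.8 -172.9   65. ]]
hole px if centred [[255.86931999 219.70894401]] [256.0625 219.6625]
```

```bash
python3 -m creep '[[[-0.03,-0.0014,0],[0,0,0]],[[-0.03,-0.0014,0],[0,0,0]],[[-0.03,-0.0014,0],[0,0,0]],[[-0.03,-0.0014,0],[0,0,0]],[[-0.03,-0.0014,0],[0,0,0]],[[-0.03,-0.0014,0],[0,0,0]],[[-0.03,-0.0014,0],[0,0,0]],[[-0.01,-0.0006,0],[0,0,0]],[[0,0,0.02],[0,0,0]],[[0,0,0.02],[0,0,0]],[[0,0,0],[0,0,0]]]' 135; python3 st.py
```

```text
clock: 14.1
tcp_pos: [0.62, -0.133, 0.1107]
eef_rot: [-1.659, -2.659, 0.002]
ft_force: [-1.3, 0.8, 0.0]
opening: 0.0398
t 14.1 tcp [ 620.  -133.   110.7] drive xy [  70.7 -335.3] yaw y 26.1 tilt [-0.006  0.003] F [-1.3  0.8  0. ] T [-0.01  0.02  0.  ] op 39.8 j6 0.8
```

```bash
python3 -m creep '[[[-0.0076,0.0002,0],[0,0,0]],[[0,0,0.015],[0,0,0]],[[0,0,0.014],[0,0,0]],[[0,0,0.007],[0,0,0]],[[0,0,0],[0,0,0]],[[0,0,0],[0,0,0]]]'; python3 st.py
```

```text
clock: 14.7
tcp_pos: [0.6256, -0.142, 0.0779]
eef_rot: [-1.665, -2.663, 0.0]
ft_force: [0.5, -0.2, 0.1]
opening: 0.0402
t 14.7 tcp [ 625.6 -142.    77.9] drive xy [  75.8 -344.6] yaw y 26.0 tilt [-0.001  0.   ] F [ 0.5 -0.2  0.1] T [ 0.01 -0.02  0.02] op 40.2 j6 0.79
```

```bash
python3 -m creep '[[[0,0,0],[0,0,0]],[[0,0,0],[0,0,0]],[[0,0,0],[0,0,0]],[[0,0,0],[0,0,0]],[[0,0,0],[0,0,0]]]' 255 30; python3 st.py
```

```text
clock: 15.2
tcp_pos: [0.6264, -0.1425, 0.0792]
eef_rot: [1.665, 2.663, 0.0]
ft_force: [-0.9, -0.2, 3.0]
opening: 0.0114
t 15.2 tcp [ 626.4 -142.5   79.2] drive xy [  76.7 -345.1] yaw y 26.0 tilt [ 0.001 -0.001] F [-0.9 -0.2  3. ] T [-0.07  0.05  0.  ] op 11.4 j6 0.79
```

```bash
python3 -m creep '[[[0,0,0],[0,0,0]],[[0,0,-0.01],[0,0,0]],[[0,0,-0.02],[0,0,0]],[[0,0,-0.03],[0,0,0]],[[0,0,-0.03],[0,0,0]],[[0,0,-0.01],[0,0,0]],[[0,0,0],[0,0,0]],[[0,0,0],[0,0,0]]]' 255 50; python3 st.py
python3 - <<'E'
from h import *
a=env.read_camera("top")[:,:,::-1];b=env.read_camera("scene")[:,:,::-1]
cv2.imwrite("pics/top3.png",a);cv2.imwrite("pics/scene3.png",b)
t=np.array(env.state()["tcp_pos"]);p=project("scene",[t-[0,0,.056]])[0].astype(int);print(p,project("top",[t-[0,0,.056]]))
x,y=p-[40,60];print(x,y)
cv2.imwrite("pics/c3.png",cv2.resize(b[y:y+100,x:x+100],(600,600),interpolation=2))
E
```

```text
clock: 16.0
tcp_pos: [0.6254, -0.142, 0.1768]
eef_rot: [-1.664, -2.662, 0.001]
ft_force: [0.4, -0.1, -1.2]
opening: 0.0107
t 16.0 tcp [ 625.4 -142.   176.8] drive xy [  75.7 -344.5] yaw y 26.0 tilt [-0.002  0.001] F [ 0.4 -0.1 -1.2] T [ 0.01 -0.01 -0.01] op 10.7 j6 0.79
[290 310] [[436.25398362 166.90268224]]
250 250
```

View pics/c3.png

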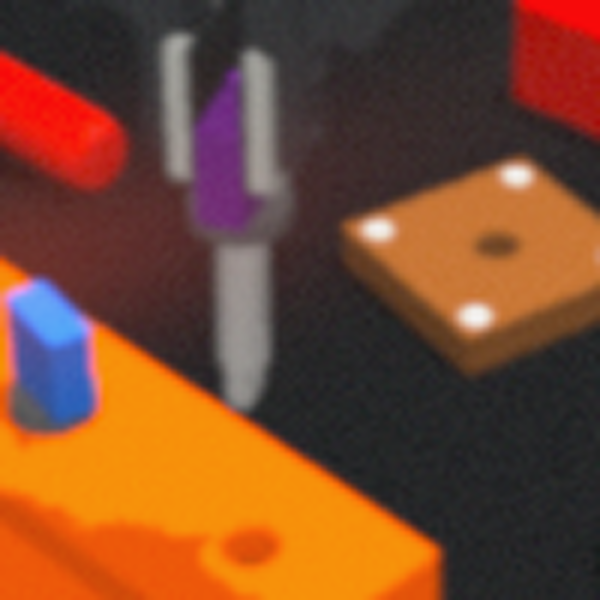

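```bash
python3 - <<'E'
from h import *
g=lambda q:np.array(q,float)/6+[250,250]-.4
print("hole",plane("scene",g([[249,546]]),.065)*1000)
print("tip",plane("scene",g([[241,406]]),.1123)*1000)
t=np.array([.6254,-.142,.1768])
print("collar underside c, expect px at TCP-13.5",(project("scene",[t-[0,0,.0135],t-[0,0,.0645]])-[250,250]+.4)*6)
E
```

```text
hole [[ 624.0661174  -142.75472925   65.        ]]
tip [[ 627.06042753 -146.42005939  112.3       ]]
collar underside c, expect px at TCP-13.5 [[243.86013131 216.97964364]
 [249.84055372 394.27671477]]
```

```bash
cat > shank.py <<'E'
from h import *
import sys
# subpixel centre of shank per image row vs the projected vertical axis through the TCP
def run(b,t,zc=.0135):
    g=cv2.cvtColor(b,cv2.COLOR_BGR2GRAY).astype(float);rows=[]
    for dz in np.arange(zc+.008,zc+.040,.003):
        u,v=project("scene",[t-[0,0,dz]])[0];r=int(round(v));c=int(round(u))
        x=np.arange(c-12,c+13);p=g[r-0:r+1,c-12:c+13].mean(0);w=np.clip(p-(p.min()+p.max())/2,0,None)
        h=(p.min()+p.max())/2;i=np.where(p>h)[0];i=i[(i>0)&(i<24)]
        L=i[0]-(p[i[0]]-h)/(p[i[0]]-p[i[0]-1]);Rr=i[-1]+(p[i[-1]]-h)/(p[i[-1]]-p[i[-1]+1])
        rows.append([dz*1000,x[0]+(L+Rr)/2-u,Rr-L])
    rows=np.array(rows);print(rows.round(2).tolist())
    k=np.polyfit(rows[:,0],rows[:,1],1);print("px offset at collar, at tip:",np.polyval(k,[zc*1000,zc*1000+51]).round(2))
    print("mm per px",1000*np.linalg.norm(t-np.array(env.get_calibration("scene")["extrinsics"])[:3,3])/465)
if __name__=="__main__":
    run(cv2.imread("pics/scene3.png"),np.array([.6254,-.142,.1768]))
E
python3 shank.py
```

```text
[[21.5, -0.54, 9.01], [24.5, -0.61, 8.81], [27.5, -0.68, 8.56], [30.5, -0.73, 8.63], [33.5, -0.78, 8.76], [36.5, -0.77, 8.62], [39.5, -0.82, 8.52], [42.5, -0.86, 8.45], [45.5, -0.82, 8.64], [48.5, -0.84, 8.74], [51.5, -0.87, 8.71]]
px offset at collar, at tip: [-0.52 -1.04]
mm per px 1.3581906365321108
```

```bash
python3 -m creep '[[[0,0,0],[0,0,-8]],[[0,0,0],[0,0,-8]],[[0.0263,0.01314,0],[0,0,0]],[[0.0263,0.01314,0],[0,0,0]],[[0.0263,0.01314,0],[0,0,0]],[[0.0263,0.01314,0],[0,0,0]],[[0.0263,0.01314,0],[0,0,0]],[[0.0263,0.01314,0],[0,0,0]],[[0.0263,0.01314,0],[0,0,0]],[[0.0263,0.01314,0],[0,0,0]],[[0.0263,0.01314,0],[0,0,0]],[[0.0263,0.01314,0],[0,0,0]],[[0.0263,0.01314,0],[0,0,0]],[[0.0263,0.01314,0],[0,0,0]],[[0,0,0],[0,0,0]],[[0,0,0],[0,0,0]]]'; python3 st.py
```

```text
clock: 17.7
tcp_pos: [0.5309, 0.1981, 0.1766]
eef_rot: [-1.275, -2.869, 0.004]
ft_force: [-0.1, -0.1, -1.5]
opening: 0.0105
t 17.7 tcp [530.9 198.1 176.6] drive xy [-0.9  0.1] yaw y 42.1 tilt [-0.003 -0.001] F [-0.1 -0.1 -1.5] T [-0.03 -0.04  0.02] op 10.5 j6 1.08
```

```bash
python3 -m creep '[[[0,0,0.01],[0,0,0]],[[0,0,0.01],[0,0,0]],[[0,0,0],[0,0,0]],[[0,0,0],[0,0,0]]]'; python3 st.py; python3 - <<'E'
from h import *
import shank
b0=cv2.imread("pics/scene3.png");b=np.ascontiguousarray(env.read_camera("scene")[:,:,::-1]);t=np.array(env.state()["tcp_pos"])
cv2.imwrite("pics/scene4.png",b)
shank.run(b,t)
up=lambda i:cv2.resize(i[205:285,340:420],(400,400),interpolation=2)
cv2.imwrite("pics/c4.png",np.hstack([up(b0),up(b)]))
print((project("scene",[[.5315,.198,.082],t-[0,0,.0645]])-[340,205]+.4)*5)
E
```

```text
clock: 18.1
tcp_pos: [0.5316, 0.197, 0.1572]
eef_rot: [-1.279, -2.867, 0.002]
ft_force: [0.8, -0.1, -1.3]
opening: 0.0108
t 18.1 tcp [531.6 197.  157.2] drive xy [-0.3 -1. ] yaw y 41.9 tilt [-0.002 -0.001] F [ 0.8 -0.1 -1.3] T [-0.02 -0.01  0.02] op 10.8 j6 1.08
[[21.5, 2.12, 0.38], [24.5, -8.61, 21.69], [27.5, -0.87, 6.15], [30.5, -0.86, 6.17], [33.5, -0.92, 6.19], [36.5, -0.87, 6.46], [39.5, -0.82, 6.46], [42.5, -1.01, 6.29], [45.5, -0.94, 6.19], [48.5, -1.1, 6.51], [51.5, -4.6, 10.23]]
px offset at collar, at tip: [-1.41 -2.02]
mm per px 1.9790780575280997
[[210.4655067  127.79360502]
 [212.28890253 103.99603987]]
```

View pics/c4.png

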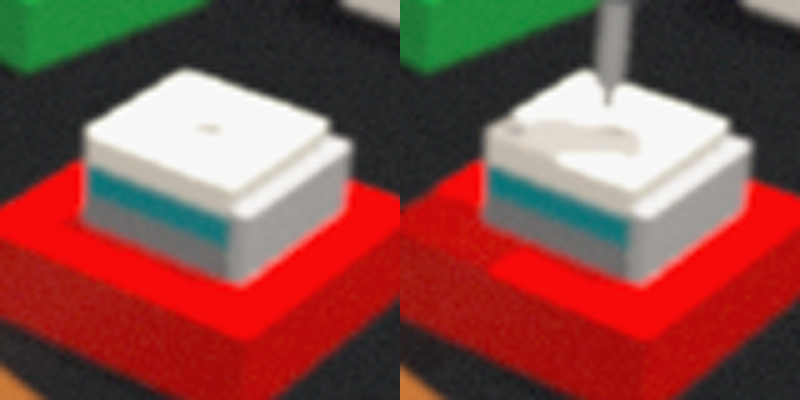

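The left crop shows the hole of the white head at (209,127). The right crop shows the rod tip at (607,103), directly above it. I'll quantify the offset.

```bash
python3 - <<'E'
from h import *
g=cv2.cvtColor(cv2.imread("pics/scene3.png"),cv2.COLOR_BGR2GRAY).astype(float)
u0,v0=project("scene",[[.5315,.198,.082]])[0];c,r=int(round(u0)),int(round(v0))
p=g[r-3:r+4,c-5:c+6];w=np.clip(np.median(p)-8-p,0,None);yy,xx=np.mgrid[r-3:r+4,c-5:c+6]
u,v=(w*xx).sum()/w.sum(),(w*yy).sum()/w.sum();print("hole px",u,v,"pred",u0,v0,plane("scene",[[u,v]],.082)*1000)
print(p.astype(int))
E
python3 st.py
```

```text
hole px 381.58 230.31 pred 381.6931013397025 230.15872100300373 [[531.72598015 197.32026531  82.        ]]
[[247 247 247 247 247 247 247 247 247 247 247]
 [247 247 247 247 247 247 247 247 247 247 247]
 [247 247 246 244 243 244 246 247 247 247 247]
 [247 246 237 225 221 218 225 243 247 247 247]
 [247 247 243 237 231 226 231 242 247 247 247]
 [247 247 247 247 247 247 247 247 247 247 247]
 [247 247 247 247 247 247 247 247 247 247 247]]
t 18.15 tcp [532.  197.3 157.9] drive xy [ 0.1 -0.8] yaw y 41.9 tilt [-0.001 -0.   ] F [ 0.1 -0.2 -1.2] T [-0.01  0.01  0.01] op 10.7 j6 1.08
```

```bash
python3 -m creep '[[[0,0.0012,0],[0,0,0]],[[0,0,0.005],[0,0,0]],[[0,0,0.005],[0,0,0]],[[0,0,0.004],[0,0,0]],[[0,0,0.003],[0,0,0]],[[0,0,0.003],[0,0,0]],[[0,0,0],[0,0,0]]]'; python3 st.py;  python3 -m creep '[[[0,0,0.003],[0,0,0]],[[0,0,0.002],[0,0,0]],[[0,0,0.002],[0,0,0]],[[0,0,0],[0,0,0]]]'; python3 st.py
```

```text
clock: 18.85
tcp_pos: [0.5325, 0.1986, 0.1376]
eef_rot: [-1.278, -2.869, 0.001]
ft_force: [-0.6, 0.0, -0.9]
opening: 0.011
t 18.85 tcp [532.5 198.6 137.6] drive xy [0.7 0.4] yaw y 42.0 tilt [-0.001 -0.   ] F [-0.6  0.  -0.9] T [-0.06  0.07  0.07] op 11.0 j6 1.08
clock: 19.25
tcp_pos: [0.5327, 0.1986, 0.1309]
eef_rot: [-1.278, -2.869, 0.001]
ft_force: [-0.7, -0.8, -1.8]
opening: 0.0108
t 19.25 tcp [532.7 198.6 130.9] drive xy [1.  0.4] yaw y 42.0 tilt [-0.001 -0.   ] F [-0.7 -0.8 -1.8] T [-0.18  0.11  0.02] op 10.8 j6 1.08
```

```bash
python3 -m creep '[[[0,0,0.003],[0,0,0]],[[0,0,0.003],[0,0,0]],[[0,0,0.003],[0,0,0]],[[0,0,0.003],[0,0,0]],[[0,0,0],[0,0,0]]]'; python3 st.py;  python3 -m creep '[[[0,0,0.003],[0,0,0]],[[0,0,0.003],[0,0,0]],[[0,0,0.002],[0,0,0]],[[0,0,0.001],[0,0,0]],[[0,0,0],[0,0,0]]]'; python3 st.py
```

```text
clock: 19.75
tcp_pos: [0.5326, 0.1985, 0.1185]
eef_rot: [-1.278, -2.869, 0.001]
ft_force: [-0.2, -1.0, -2.1]
opening: 0.0108
t 19.75 tcp [532.6 198.5 118.5] drive xy [0.8 0.4] yaw y 42.0 tilt [-0.001 -0.   ] F [-0.2 -1.  -2.1] T [-0.45  0.14  0.02] op 10.8 j6 1.08
clock: 20.25
tcp_pos: [0.5327, 0.1985, 0.1099]
eef_rot: [-1.278, -2.869, 0.001]
ft_force: [-0.5, -2.1, -1.5]
opening: 0.0105
t 20.25 tcp [532.7 198.5 109.9] drive xy [0.9 0.4] yaw y 42.0 tilt [-0.001 -0.   ] F [-0.5 -2.1 -1.5] T [-0.57  0.26  0.04] op 10.5 j6 1.08
```

```bash
python3 -m creep '[[[-0.0004,-0.0004,0],[0,0,0]],[[0,0,0.002],[0,0,0]],[[0,0,0.002],[0,0,0]],[[0,0,0.001],[0,0,0]],[[0,0,0],[0,0,0]]]'; python3 st.py;  python3 -m creep '[[[0,0,0.001],[0,0,0]],[[0,0,0.001],[0,0,0]],[[0,0,0],[0,0,0]]]'; python3 st.py
```

```text
clock: 20.75
tcp_pos: [0.533, 0.1982, 0.1051]
eef_rot: [-1.278, -2.87, -0.0]
ft_force: [0.1, -0.9, -1.4]
opening: 0.011
t 20.75 tcp [533.  198.2 105.1] drive xy [1.2 0.1] yaw y 42.0 tilt [0. 0.] F [ 0.1 -0.9 -1.4] T [-0.39  0.16  0.04] op 11.0 j6 1.08
clock: 21.05
tcp_pos: [0.5331, 0.1981, 0.1037]
eef_rot: [1.278, 2.869, 0.0]
ft_force: [-1.6, -2.5, 1.1]
opening: 0.0105
t 21.05 tcp [533.1 198.1 103.7] drive xy [ 1.3 -0. ] yaw y 42.0 tilt [0.001 0.   ] F [-1.6 -2.5  1.1] T [-0.51  0.38  0.02] op 10.5 j6 1.08
```

```bash
python3 -m creep '[[[-0.0003,-0.0003,0.001],[0,0,0]],[[0,0,0.0005],[0,0,0]],[[0,0,0],[0,0,-3]],[[0,0,0],[0,0,-3]],[[0,0,0],[0,0,0]]]'; python3 st.py;  python3 -m creep '[[[0,0,0],[0,0,-3]],[[0,0,0],[0,0,-3]],[[0,0,0],[0,0,0]]]'; python3 st.py
```

```text
clock: 21.55
tcp_pos: [0.5329, 0.1978, 0.1016]
eef_rot: [-1.126, -2.933, -0.0]
ft_force: [0.3, -1.8, 0.2]
opening: 0.0104
t 21.55 tcp [532.9 197.8 101.6] drive xy [ 1.1 -0.4] yaw y 48.0 tilt [0. 0.] F [ 0.3 -1.8  0.2] T [-0.37  0.19  0.03] op 10.4 j6 0.97
clock: 21.85
tcp_pos: [0.5331, 0.198, 0.1014]
eef_rot: [0.973, 2.987, 0.001]
ft_force: [0.4, -0.2, -1.1]
opening: 0.0107
t 21.85 tcp [533.1 198.  101.4] drive xy [ 1.3 -0.2] yaw y 53.9 tilt [0.    0.001] F [ 0.4 -0.2 -1.1] T [-0.21 -0.04 -0.01] op 10.7 j6 0.87
```

```bash
python3 -m creep '[[[0,0,0.001],[0,0,0]],[[0,0,0],[0,0,0]]]'; python3 st.py;  python3 -m creep '[[[0,0,0.001],[0,0,0]],[[0,0,0],[0,0,0]]]'; python3 st.py
```

```text
clock: 22.05
tcp_pos: [0.5328, 0.1979, 0.1004]
eef_rot: [-0.973, -2.987, -0.001]
ft_force: [0.3, -0.1, -0.2]
opening: 0.0108
t 22.05 tcp [532.8 197.9 100.4] drive xy [ 1.  -0.2] yaw y 53.9 tilt [-0.     0.001] F [ 0.3 -0.1 -0.2] T [-0.14  0.03  0.03] op 10.8 j6 0.87
clock: 22.25
tcp_pos: [0.5329, 0.1979, 0.0996]
eef_rot: [-0.972, -2.987, -0.001]
ft_force: [0.2, -0.6, -0.9]
opening: 0.0108
t 22.25 tcp [532.9 197.9  99.6] drive xy [ 1.1 -0.3] yaw y 54.0 tilt [-0.  0.] F [ 0.2 -0.6 -0.9] T [-0.03  0.06  0.01] op 10.8 j6 0.87
```

```bash
python3 -m creep '[[[0,0,0.001],[0,0,0]],[[0,0,0.001],[0,0,0]],[[0,0,0],[0,0,0]]]'; python3 st.py;  python3 -m creep '[[[0,0,0.001],[0,0,0]],[[0,0,0],[0,0,0]]]'; python3 st.py;python3 -m creep '[[[0,0,0.001],[0,0,0]],[[0,0,0],[0,0,0]]]'; python3 st.py
```

```text
clock: 22.55
tcp_pos: [0.5328, 0.1978, 0.0976]
eef_rot: [-0.971, -2.987, -0.0]
ft_force: [-0.8, -0.3, 0.4]
opening: 0.0105
t 22.55 tcp [532.8 197.8  97.6] drive xy [ 1.  -0.4] yaw y 54.0 tilt [-0.  0.] F [-0.8 -0.3  0.4] T [-0.02  0.03  0.  ] op 10.5 j6 0.87
clock: 22.75
tcp_pos: [0.5329, 0.1977, 0.0967]
eef_rot: [-0.971, -2.988, -0.0]
ft_force: [-0.4, -0.7, -1.2]
opening: 0.0106
t 22.75 tcp [532.9 197.7  96.7] drive xy [ 1.  -0.4] yaw y 54.0 tilt [-0.  0.] F [-0.4 -0.7 -1.2] T [-0.07  0.04  0.01] op 10.6 j6 0.87
clock: 22.95
tcp_pos: [0.533, 0.1977, 0.0963]
eef_rot: [0.971, 2.987, 0.001]
ft_force: [-0.5, -0.7, 2.4]
opening: 0.0107
t 22.95 tcp [533.  197.7  96.3] drive xy [ 1.2 -0.4] yaw y 54.0 tilt [0.001 0.   ] F [-0.5 -0.7  2.4] T [-0.09  0.14 -0.  ] op 10.7 j6 0.87
```

```bash
python3 - <<'E'
from h import *
b=env.read_camera("scene")[:,:,::-1]
cv2.imwrite("pics/c5.png",cv2.resize(b[190:280,340:430],(600,600),interpolation=2))
E
```

```text
(no output)
```

View pics/c5.png

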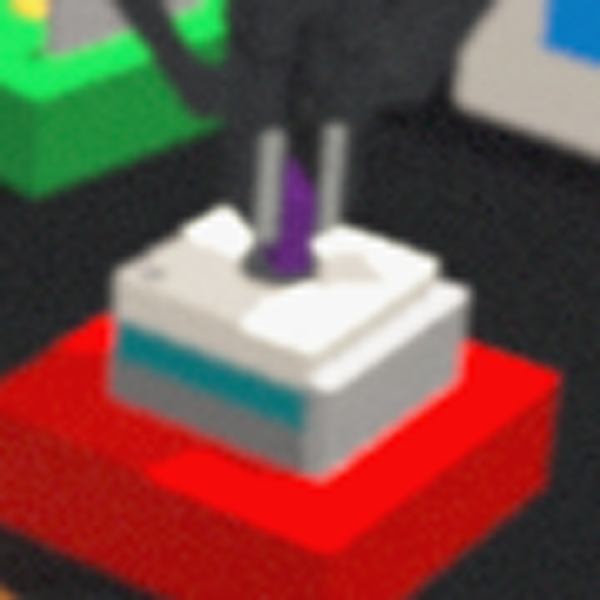

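The collar at about (280,265) sits on the white head with no shank showing, so the rod is home. I'll release and retreat.

```bash
python3 -m creep '[[[0,0,0],[0,0,0]],[[0,0,0],[0,0,0]],[[0,0,0],[0,0,0]],[[0,0,0],[0,0,0]],[[0,0,0],[0,0,0]],[[0,0,-0.01],[0,0,0]],[[0,0,-0.02],[0,0,0]],[[0,0,-0.03],[0,0,0]],[[0,0,-0.04],[0,0,0]],[[-0.03,-0.03,0],[0,0,0]],[[-0.03,-0.03,0],[0,0,0]],[[-0.03,-0.03,0],[0,0,0]],[[-0.03,-0.03,0],[0,0,0]],[[-0.03,-0.03,0],[0,0,0]],[[-0.03,-0.03,0],[0,0,0]],[[0,0,0],[0,0,0]]]' 135; python3 st.py; python3 - <<'E'
from h import *
a=env.read_camera("top")[:,:,::-1];b=env.read_camera("scene")[:,:,::-1]
cv2.imwrite("pics/c6.png",np.hstack([cv2.resize(a[185:270,218:303],(400,400),interpolation=2),cv2.resize(b[200:280,340:420],(400,400),interpolation=2)]))
E
```

```text
clock: 24.6
tcp_pos: [0.5733, -0.059, 0.1963]
eef_rot: [0.981, 2.983, -0.003]
ft_force: [-0.7, 1.0, 0.2]
opening: 0.04
t 24.6 tcp [573.3 -59.  196.3] drive xy [  28.  -258.9] yaw y 53.6 tilt [ 0.001 -0.003] F [-0.7  1.   0.2] T [ 0.02 -0.03  0.02] op 40.0 j6 0.42
```

View pics/c6.png

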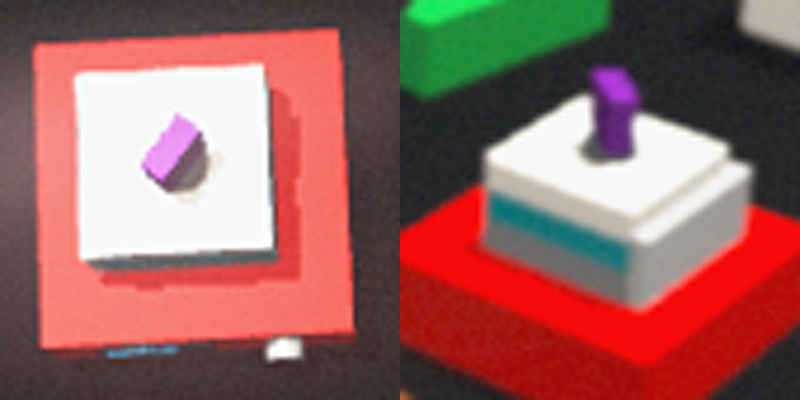

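The stack is square in the corner. The collar lies flat on the white head, with no shank visible where an 8 mm standoff would show, and the rod is upright and free. I'm handing it in.

```bash
python3 -c "
from station import env
print(env.job_done())"; python3 st.py
```

```text
the job is handed in; nothing more can be done
None
the job is handed in; nothing more can be done
```

The three heads are in the fence corner, the purple-gripped rod is through all of them with its collar on the top head, and I handed the job in at about 24.7 s. No verdict was reported.

- **Heads:** I pushed them with the shut fingers along drive +x, then +y, then +x again, with at most about 8 N. In the last top view the white head lies flush with both legs. Before insertion, both cameras put its hole within about 1 mm of the drive centre. I did not measure the two lower heads separately, but the rod passed through all three with only 2 to 3 N of side force.
- **Rod:** It touched lightly on the way down. During about 12° of turning it went freely down to TCP z = 96.3 mm, where I felt contact. I expected about 95.5–96.2 mm at home and about 104 mm if the tang were only standing on the coupling.
- **Last pictures:** After release the rod stands upright with its collar on the white head and no shank showing. The gripper was about 26 cm clear and touching nothing.
- **Disagreement:** The scene camera showed the held rod about 1–1.5 mm to one side of the reported tool axis. I shifted by that amount before insertion, then moved part of it back when side force showed.
- **Not checked:** I judged the final rod height by eye only. I did not measure the other rods or the cap again at the end, but I felt no contact near them.

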